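# Putting the putty knife and the mending plate away in the bench tray

### The arm

A 7-joint arm with a two-finger parallel gripper is mounted at the origin on the work surface. World frame = base frame: x ahead of the robot, y to its left, z up, the work surface at z = 0. Lengths are in m, angles in rad, forces in N, time in s.
With the tool pointing down it reaches from about 0.425 to 0.925 m from the base axis. Payload 6.8 kg.
Tool frame: the origin (TCP) lies between the finger pads; the fingertips stand 22 mm ahead of it and the grasp point (between the pads) lies 3 mm ahead of it; z points along the fingers, y is the direction in which the jaws open and shut (so a half turn about z gives the same grasp; the last joint's range is limited). The gripper opens to 85 mm and grips with 20 to 120 N. Pads are 22 mm wide; open, the fingers measure 114 mm over their backs; the gripper's body (76 mm by 85 mm) begins 54 mm behind the grasp point. The pads swing forward as they close: fully open they stand 13 mm farther back than shut.
Start: joints at [-1.345, 0.477, 0.022, 1.555, -0.011, 1.109, -0.083], TCP at [0.221, 0.638, 0.229] pointing down, gripper open.
Joint ranges: [-2.96, 2.96], [-0.34, 2.1], [-1.41, 1.46], [0.24, 2.44], [-1.37, 4.51], [0.17, 1.92], [-2.96, 2.96]. Speed limits (rad/s): [2.39, 2.39, 3.14, 3.14, 3.14, 3.14, 3.14].

### API

Orientations are given as a unit quaternion [w, x, y, z].
In Python, from station import bot gives the robot as it stands. The module is installed in compiled form; this text tells all that it offers.
- The arm moves only by the tool drive_tool, never from a script. Its argument "series" is one flat list of numbers, 7 for each row, row after row: the opening, from -1 (shut) to 1 (fully open), then the shift along the tool's x, y, z in mm, then the turn, a rotation vector about the tool's x, y, z in rad. In form: [jaw, x, y, z, wx, wy, wz, jaw, x, y, z, wx, wy, wz, ...]. A call has 1 to 12 rows; each row shifts and turns the commanded pose from where the row before left it, along the tool's axes as they then stand; what a row does not reach is not made up. A row lasts 1/8 s, in which the tool goes at most 62.5 mm and 10.7 degrees, less where a joint would pass 70% of its speed; a pose out of reach is approached as far as the arm can. A call with a gripper value outside its range is refused whole. The fingers move at their own pace and stop on an object; "force" is the grip in N (left out, the last holds). Time passes only in rows, so rows that do not move let the fingers close. It gives the time, the measured TCP pose, the force and the opening at its end, in the units of the state.
- bot.get_obs(): the state, without advancing time (a new reading comes with each control period).
- bot.read_camera(name): name is "side" or "top" or "wrist"; returns a dict with "pixels" (420x560x3 uint8, blue, green, red), "camera_matrix" (3x3 intrinsics, pixels), "rvec" (rotation vector, rad) and "tvec" (3), from world to camera coordinates, as OpenCV has them. Camera axes: x right, y down, z forward; pixel columns grow to the right and rows downward; lengths in m; the calibration is good to about 2 mm. A picture is of the moment at which its call begins. There is no depth.
- bot.hand_in(): hands the job in, once; it reports no verdict.
The state is a dict: "t": time; "q": joint angles; "joint_vel": joint speeds; "joint_torque": joint torques, N m; "eef_pos": TCP position; "tool_rot": TCP orientation; "contact_force": force on the tool from outside, world axes, zero at the start; "torque": the same for the moment, N m; "gripper_width": opening from 0.0 (shut) to 1.0 (fully open).
Only numpy, scipy, OpenCV 4.12 (cv2) and the standard library are available. Lean on these libraries where they do the work, as an engineer would, in place of code of your own. Each camera call takes 0.05 s, during which the arm holds its last target. There are 200 camera calls.

### The job

Tidy the workbench: lay the putty knife in the long compartment of the wooden tray, and the straight steel mending plate in the shorter empty compartment (the one with no hinges in it). Each must lie flat on the compartment's floor, near its middle and lined up with its length, either way round; set them down rather than dropping them.

Things in the scene. Friction and masses are not known exactly. Their poses are not given: they have to be found in the camera images.
- knife_center (a point): Loose putty knife lying flat, 200 mm long, 0.12 kg. Point: half-way along it, on its centre line, near its balance, 9 mm above its support: grip here. x runs from handle to blade, z up. Dark wood handle with steel collar, 26 mm wide, 18 mm high, x = -100 to +26 mm; thin steel blade, x = +25 to +100 mm, 45 widening to 75 mm, sloping down to rest on its edge.
- plate_center (a point): Loose straight mending plate: flat bright steel bar 140 mm long (x), 40 mm wide (y), 6 mm thick (z), 0.24 kg, four dark screw holes, lying flat. Point: its centre, 3 mm above its support. Not the small L-shaped steel brace with 60 mm legs.
- long_compartment (a point): Centre of the floor of the tray's long compartment, 230 mm along x by 100 mm along y inside (axes of the tray, z up). Tray: pale wood, fixed to the bench, 242 (x) by 288 mm (y); walls 6 mm thick, their tops 20 mm above the bench and 14 mm above the compartment floors; this floor point is 6 mm above the bench.
- short_compartment (a point): Centre of the floor of the tray's shorter empty compartment, crosswise to the long one, same tray and axes: 95 mm along x by 170 mm along y inside, so its length runs along y. Floor 6 mm above the bench, walls 14 mm high inside. The compartment on its +x side holds brass hinges.

How it is judged:
At the end, for the whole second after the job is handed in: Knife flat on the long compartment's floor, centre within 30 mm of its centre; plate flat on the shorter empty compartment's floor, centre within 35 mm of its centre; both flat within 8 degrees, lengthwise within 17 degrees of the compartment, released, at rest (horizontal distance between knife_center and long_compartment below 0.03 m and angle between the x axis of knife_center and the x axis of long_compartment, either way round below 0.3 rad and angle between the z axis of knife_center and the z axis of long_compartment, either way round below 0.14 rad and z of knife_center in the frame of long_compartment between 0 and 0.016 m and linear speed of each of putty_knife, plate below 0.02 m/s and contact force between each of putty_knife, plate and the fingers below 0.05 N and horizontal distance between plate_center and short_compartment below 0.035 m and angle between the x axis of plate_center and the y axis of short_compartment, either way round below 0.3 rad and angle between the z axis of plate_center and the z axis of short_compartment, either way round below 0.14 rad and z of plate_center in the frame of short_compartment between 0 and 0.009 m); the robot touches nothing.
It fails at once if the putty knife is let go of while it is more than 60 mm above the tray's floor (z of knife_center in the frame of long_compartment above 0.06 m and contact force between putty_knife and the fingers below 0.001 N).
It fails at once if the mending plate is let go of while it is more than 60 mm above the tray's floor (z of plate_center in the frame of long_compartment above 0.06 m and contact force between plate and the fingers below 0.001 N).
It also fails if it takes over 58 s, if anything falls off the work surface, if the arm or the gripper's body presses on something with over 40 N, if the wrist force passes 120 N, or if a joint passes its speed limit or range.

## Working session

There is one attempt and no reset: what is moved stays moved. The work goes in short steps, Python scripts to look and compute and a tool call to move; the robot and the scene stay as the last step left them, time stands still between calls to the robot, and variables do not carry over. Pictures are saved under pics/ and viewed, about 8 in all and at most 12, crops included, and the job is handed in when it is done.

Besides the shell and the picture viewer there is one more tool, called after "Call:" as name(argument=value, ...), one argument or row to a line, values as JSON. drive_tool: Moves the arm, as the interface text tells. Its arguments: {"type":"object","properties":{"series":{"type":"array"},"force":{"type":"number"}},"required":["series"]}

```bash
mkdir -p pics; cat > h.py <<'E'
import numpy as np, cv2
from station import bot
from scipy.spatial.transform import Rotation as R
def snap(n,f):
    c=bot.read_camera(n); cv2.imwrite('pics/'+f+'.png',c['pixels']); np.savez('pics/'+f,**{k:c[k] for k in('camera_matrix','rvec','tvec')}); return c
def px2w(f,uv,z):
    c=np.load('pics/'+f+'.npz'); K=c['camera_matrix']; Rm=cv2.Rodrigues(c['rvec'])[0]; t=c['tvec'].reshape(3)
    o=-Rm.T@t; out=[]
    for u,v in uv:
        d=Rm.T@np.linalg.solve(K,[u,v,1.]); out.append(o+d*(z-o[2])/d[2])
    return np.array(out)
def w2px(f,P):
    c=np.load('pics/'+f+'.npz'); return cv2.projectPoints(np.array(P,float).reshape(-1,3),c['rvec'],c['tvec'],c['camera_matrix'],None)[0].reshape(-1,2)
def st():
    o=bot.get_obs(); q=np.array(o['tool_rot']); r=R.from_quat(q[[1,2,3,0]]); return o,r
E
python3 - <<'E'
from h import *
o,r=st()
for k,v in o.items(): print(k,np.round(v,3))
print(r.as_matrix().round(3))
snap('top','top1')
E
```

```text
t 0.0
q [-1.345  0.478  0.022  1.556 -0.012  1.109 -0.083]
joint_vel [ 0.001 -0.001 -0.001  0.     0.001 -0.    -0.   ]
joint_torque [-0.0000e+00 -5.9644e+01  1.6080e+00 -2.8121e+01  1.2000e-02  9.0000e-03
 -0.0000e+00]
eef_pos [0.221 0.637 0.228]
tool_rot [-0.     0.166  0.986 -0.001]
contact_force [-0.317 -0.616  0.447]
torque [-0.011  0.047 -0.048]
gripper_width 0.999
[[-0.945  0.328 -0.001]
 [ 0.328  0.945 -0.002]
 [-0.    -0.002 -1.   ]]
```

View pics/top1.png

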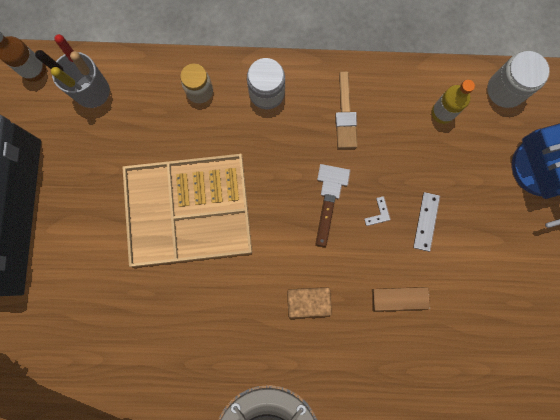

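```bash
python3 - <<'E'
from h import *
im=cv2.imread('pics/top1.png')[145:275,115:450]
cv2.imwrite('pics/c1.png',cv2.resize(im,None,fx=2.38,fy=2.38,interpolation=cv2.INTER_CUBIC))
c=px2w('top1',[(127,162),(242,157),(249,258),(131,264)],0.02); print(c.round(3))
print(px2w('top1',[(333,170),(322,245)],.006).round(3),px2w('top1',[(431,194),(422,250)],.006).round(3))
E
```

```text
[[0.635 0.36  0.02 ]
 [0.656 0.083 0.02 ]
 [0.412 0.056 0.02 ]
 [0.39  0.331 0.02 ]]
[[ 0.634 -0.14   0.006]
 [ 0.449 -0.116  0.006]] [[ 0.581 -0.381  0.006]
 [ 0.444 -0.357  0.006]]
```

View pics/c1.png

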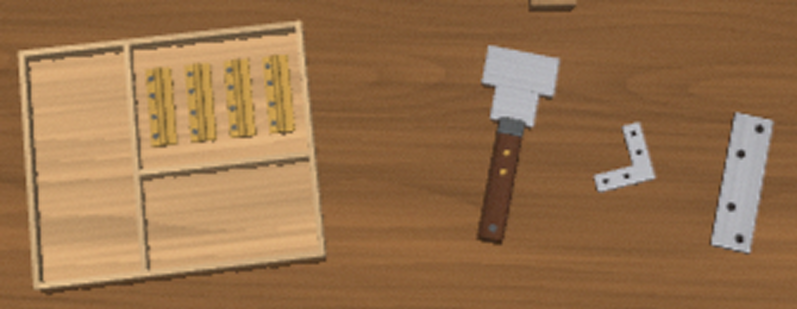

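```bash
python3 - <<'E'
from h import *
f=lambda l:[(115+(a+.5)/2.38-.5,145+(b+.5)/2.38-.5) for a,b in l]
C=px2w('top1',f([(19,51),(299,21),(325,259),(37,290)]),.02)[:,:2]
M=np.array([[.121,.144],[.121,-.144],[-.121,-.144],[-.121,.144]])
c=C.mean(0);U,S,V=np.linalg.svd((C-c).T@M);Rm=U@V;print('tray',c,np.degrees(np.arctan2(Rm[1,0],Rm[0,0])),((C-c)-M@Rm.T).round(4).tolist())
print('long',c+Rm@[0,.088],'short',c+Rm@[-.0675,-.053])
P=px2w('top1',f([(738,113),(772,121),(749,252),(712,245)]),.006)[:,:2]
a=(P[0]+P[1]-P[2]-P[3])/2;print('plate',P.mean(0),np.degrees(np.arctan2(a[1],a[0])),np.linalg.norm(a))
b=px2w('top1',f([(523,51)]),.001)[0];h=px2w('top1',f([(490,241)]),.012)[0];a=(b-h)[:2]
print('knife',((b+h)/2)[:2],np.degrees(np.arctan2(a[1],a[0])),np.linalg.norm(a))
E
```

```text
tray [0.52379665 0.21039373] 8.246825702326259 [[0.0011, -0.0006], [0.0003, 0.0024], [-0.0021, 0.001], [0.0007, -0.0028]]
long [0.51117412 0.29748375] short [0.46459685 0.14825973]
plate [ 0.51378206 -0.36948767] -11.406902093282126 0.13865730894522646
knife [ 0.5454667  -0.12824085] -9.088229825759072 0.20181036488493231
```

Call:
drive_tool(
  series=[1,0,0,0,0,0,-0.176,1,-28,-44,0,0,0,0,1,-28,-44,0,0,0,0,1,-28,-44,0,0,0,0,1,-28,-44,0,0,0,0,1,-28,-44,0,0,0,0,1,-28,-44,0,0,0,0,1,-28,-44,0,0,0,0,1,-28,-44,0,0,0,0,1,-28,-44,0,0,0,0,1,-28,-44,0,0,0,0,1,-28,-44,0,0,0,0],
  force=40,
)

```text
t: 1.55
eef_pos: [0.4494, 0.1096, 0.2289]
tool_rot: [-0.0, 0.079, 0.997, -0.0]
contact_force: [0.8, -0.2, 1.2]
gripper_width: 0.999
```

Call:
drive_tool(
  series=[1,-28,-44,0,0,0,0,1,-28,-44,0,0,0,0,1,-28,-44,0,0,0,0,1,-20,-44,0,0,0,0,1,0,0,0,0,0,0,1,0,0,0,0,0,0],
)

```text
t: 2.3
eef_pos: [0.5238, -0.0782, 0.2286]
tool_rot: [-0.001, 0.079, 0.997, 0.0]
contact_force: [-0.5, -0.2, -0.4]
gripper_width: 1.0
```

```bash
python3 - <<'E'
from h import *
o,r=st(); print(o['t'],np.round(o['eef_pos'],4),r.as_matrix().round(3).tolist(),np.round(o['contact_force'],2))
snap('wrist','w1')
E
```

```text
2.3 [ 0.5238 -0.0782  0.2286] [[-0.988, 0.157, -0.001], [0.157, 0.988, 0.0], [0.001, 0.0, -1.0]] [-0.5  -0.19 -0.39]
```

View pics/w1.png

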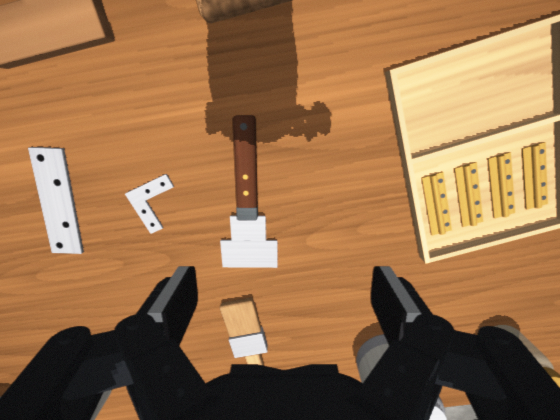

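The wrist view shows the knife from (244,116) to (250,268), the plate at left with corners (30,149), (65,148), (81,253), (52,252), and the near tray corners at (388,70) and (426,262).

```bash
python3 - <<'E'
from h import *
P=px2w('w1',[(30,149),(65,148),(81,253),(52,252)],.006)[:,:2]
a=(P[2]+P[3]-P[0]-P[1])/2;print('plate',P.mean(0),np.degrees(np.arctan2(a[1],a[0])),np.linalg.norm(a),P.round(3).tolist())
b=px2w('w1',[(249.5,268)],.001)[0];h=px2w('w1',[(244.5,116)],.018)[0];a=(b-h)[:2]
print('knife',((b+h)/2)[:2],np.degrees(np.arctan2(a[1],a[0])),np.linalg.norm(a))
t=px2w('w1',[(388,70),(426,262)],.02); a=t[1]-t[0]; print(t,np.linalg.norm(a),np.degrees(np.arctan2(a[1],a[0])))
yw=np.radians(8.2);Rm=np.array([[np.cos(yw),-np.sin(yw)],[np.sin(yw),np.cos(yw)]])
print([np.array([.5238,.2104])+Rm@m for m in([-.121,-.144],[.121,-.144])])
print('blade edge',px2w('w1',[(221,267),(278,268)],.001))
E
```

```text
plate [ 0.51449135 -0.36629321] -12.567029953770389 0.13814117699377304 [[0.444, -0.372], [0.45, -0.33], [0.586, -0.362], [0.578, -0.4]]
knife [ 0.54684643 -0.12744464] -10.018935265481735 0.20186560507947396
[[0.42542662 0.05042692 0.02      ]
 [0.66345875 0.08787183 0.02      ]] 0.2409593669553632 8.939952647897025
[array([0.42457564, 0.05061412]), array([0.66410149, 0.08513032])]
blade edge [[ 0.63851012 -0.18355528  0.001     ]
 [ 0.65244675 -0.10610277  0.001     ]]
```

Call:
drive_tool(
  series=[0.6,-30,-45,0,0,0,0.01,0.6,0,0,40,0,0,0,0.6,0,0,45,0,0,0,0.6,0,0,45,0,0,0,0.6,0,0,40,0,0,0,0.6,0,0,20,0,0,0,0.6,0,0,12,0,0,0,0.6,0,0,0,0,0,0,0.6,0,0,0,0,0,0],
)

```text
t: 3.48
eef_pos: [0.5476, -0.1277, 0.028]
tool_rot: [0.001, 0.084, 0.996, 0.0]
contact_force: [-0.0, -0.3, 0.8]
gripper_width: 0.8
```

Call:
drive_tool(
  series=[-1,0,0,0,0,0,0,-1,0,0,0,0,0,0,-1,0,0,0,0,0,0,-1,0,0,0,0,0,0,-1,0,0,0,0,0,0,-1,0,0,0,0,0,0],
)

```text
t: 4.22
eef_pos: [0.5468, -0.128, 0.0271]
tool_rot: [-0.0, 0.084, 0.996, 0.0]
contact_force: [-0.7, -0.4, 0.7]
gripper_width: -0.001
```

```bash
python3 - <<'E'
from h import *
o,r=st(); print(o['t'],np.round(o['eef_pos'],4),o['gripper_width'],np.round(o['contact_force'],2))
snap('side','s1');snap('wrist','w2')
a=cv2.imread('pics/s1.png');b=cv2.imread('pics/w2.png')
cv2.imwrite('pics/sw.png',cv2.resize(np.hstack([a,b]),(800,300),interpolation=cv2.INTER_AREA))
E
```

```text
4.225 [ 0.5468 -0.128   0.0271] -0.0006970239109450672 [-0.69 -0.43  0.67]
```

View pics/sw.png

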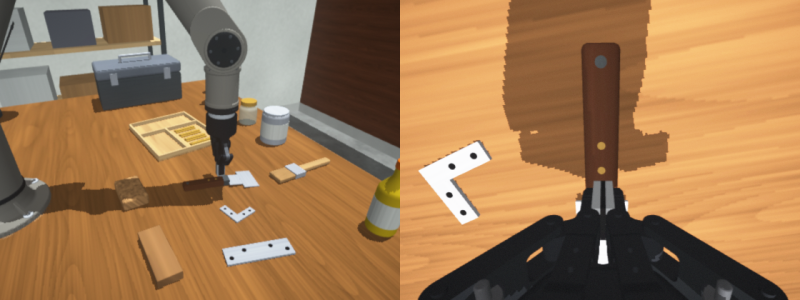

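```bash
python3 - <<'E'
from h import *
k=np.array([.546,-.128]);d=np.array([np.cos(np.radians(-9.6)),np.sin(np.radians(-9.6))])
for f in('w2','s1'):
  print(f,w2px(f,[[.5468,-.128,.0271],[.5468,-.128,.0241],[.5468,-.128,.005]]).round(0).tolist(),'knife c,collar end,handle end', w2px(f,[[*k,.018],[*(k+.026*d),.016],[*(k-.1*d),.018]]).round(0).tolist())
a=cv2.imread('pics/s1.png')[170:290,240:380];b=cv2.imread('pics/w2.png')[220:420,180:400]
cv2.imwrite('pics/sw2.png',np.hstack([cv2.resize(a,(400,343),interpolation=2),cv2.resize(b,(377,343),interpolation=2)]))
E
```

```text
w2 [[283.0, 266.0], [283.0, 263.0], [283.0, 247.0]] knife c,collar end,handle end [[282.0, 256.0], [283.0, 294.0], [282.0, 61.0]]
s1 [[307.0, 246.0], [307.0, 247.0], [307.0, 255.0]] knife c,collar end,handle end [[307.0, 250.0], [320.0, 249.0], [256.0, 257.0]]
```

View pics/sw2.png

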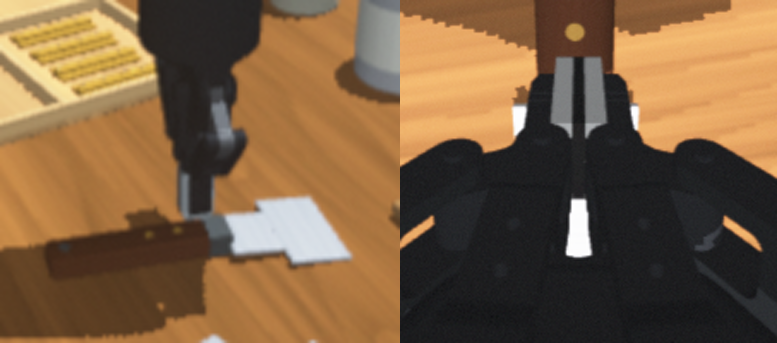

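The side and wrist views show the jaws shut just above the handle. The tips sit around z≈0.028, some 20 mm higher than the stated geometry and reported pose imply. I'll open, go lower while watching the force, and regrip.

Call:
drive_tool(
  series=[0.6,0,0,0,0,0,0,0.6,0,0,0,0,0,0,0.6,0,0,0,0,0,0,0.6,0,0,0,0,0,0,0.6,0,0,5,0,0,0,0.6,0,0,5,0,0,0,0.6,0,0,3,0,0,0,0.6,0,0,3,0,0,0,0.6,0,0,0,0,0,0],
)

```text
t: 5.45
eef_pos: [0.5467, -0.1279, 0.0108]
tool_rot: [-0.0, 0.084, 0.996, 0.0]
contact_force: [0.4, 0.9, 0.4]
gripper_width: 0.801
```

```bash
python3 - <<'E'
from h import *
o,r=st(); print(o['t'],np.round(o['eef_pos'],4),o['gripper_width'],np.round(o['contact_force'],2))
snap('side','s2')
a=cv2.imread('pics/s2.png')[170:290,240:380]
cv2.imwrite('pics/s2c.png',cv2.resize(a,(560,480),interpolation=2))
E
```

```text
5.45 [ 0.5467 -0.1279  0.0108] 0.8006990162103151 [0.43 0.86 0.37]
```

View pics/s2c.png

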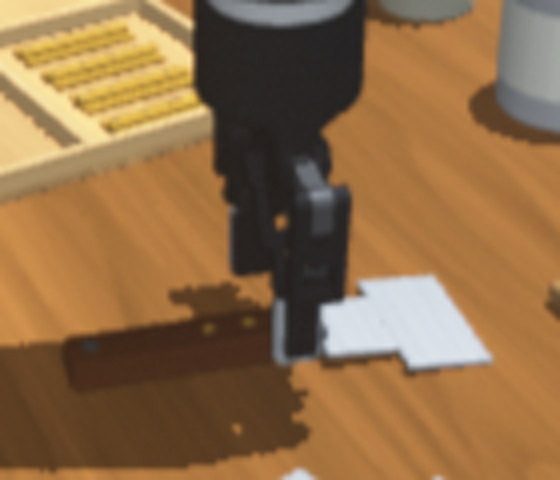

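The fingers now straddle the handle, with the near tip at about pixel (313,260). I'll check its height before closing.

```bash
python3 - <<'E'
from h import *
t=np.array([.5467,-.1279]);ty=np.array([.157,.988])
for z in(0,.01,.02,.03):print(z,w2px('s2',[[*(t-ty*w),z] for w in(.034,.045)]).round(1).tolist())
E
```

```text
0 [[312.3, 267.5], [314.2, 271.0]]
0.01 [[312.5, 263.2], [314.3, 266.7]]
0.02 [[312.6, 258.9], [314.4, 262.4]]
0.03 [[312.7, 254.5], [314.6, 257.9]]
```

Call:
drive_tool(
  series=[0.2,0,0,4,0,0,0,-1,0,0,0,0,0,0,-1,0,0,0,0,0,0,-1,0,0,0,0,0,0,-1,0,0,0,0,0,0,-1,0,0,0,0,0,0],
)

```text
t: 6.25
eef_pos: [0.547, -0.128, 0.0072]
tool_rot: [0.0, 0.084, 0.996, -0.0]
contact_force: [-0.0, -0.8, 1.3]
gripper_width: 0.289
```

Call:
drive_tool(
  series=[-1,0,0,0,0,0,0,-1,0,0,-15,0,0,0,-1,0,0,-20,0,0,0,-1,0,0,-15,0,0,0,-1,0,0,0,0,0,0],
  force=70,
)

```text
t: 6.88
eef_pos: [0.5478, -0.128, 0.0585]
tool_rot: [0.001, 0.084, 0.996, 0.0]
contact_force: [0.2, 0.5, -1.0]
gripper_width: 0.276
```

Call:
drive_tool(
  series=[-1,6,23,0,0,0,0,-1,12,46,0,0,0,0,-1,12,46,0,0,0,0,-1,12,46,0,0,0,0,-1,12,46,0,0,0,0,-1,12,46,0,0,0,0,-1,12,46,0,0,0,0,-1,12,46,0,0,0,0,-1,12,46,0,0,0,0,-1,4,23,0,0,0,-0.158,-1,0,0,0,0,0,-0.158,-1,0,0,0,0,0,0],
)

```text
t: 8.38
eef_pos: [0.511, 0.2978, 0.0564]
tool_rot: [-0.001, -0.074, 0.997, -0.0]
contact_force: [-0.3, -0.5, -0.7]
gripper_width: 0.281
```

```bash
python3 - <<'E'
from h import *
o,r=st(); print(o['t'],np.round(o['eef_pos'],4),r.as_matrix().round(3).tolist(),o['gripper_width'],np.round(o['contact_force'],2))
snap('wrist','w3');snap('top','t3');
a=cv2.imread('pics/w3.png');b=cv2.imread('pics/t3.png')[140:290,100:300]
cv2.imwrite('pics/w3t.png',np.hstack([cv2.resize(a,(400,300)),cv2.resize(b,(400,300),interpolation=2)]))
E
```

```text
8.375 [0.511  0.2978 0.0564] [[-0.989, -0.147, -0.001], [-0.147, 0.989, -0.0], [0.001, -0.0, -1.0]] 0.2813075476130354 [-0.34 -0.45 -0.73]
```

View pics/w3t.png

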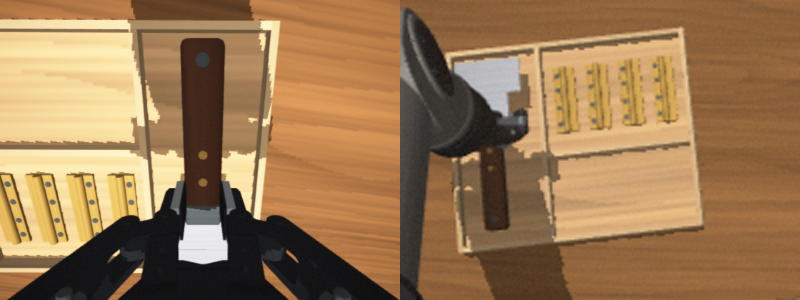

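```bash
python3 - <<'E'
from h import *
yw=np.radians(8.5);Rm=np.array([[np.cos(yw),-np.sin(yw)],[np.sin(yw),np.cos(yw)]]);c=np.array([.5238,.2104])
L=lambda p:((p[:,:2]-c)@Rm).round(4)
print('blade corner',L(px2w('t3',[(160.5,169)],.053)),'handle end',L(px2w('t3',[(148.5,254.5)],.062)), 'w3 handle end',L(px2w('w3',[(283,53)],.068)))
# tray wall inner corner pts in w3 (long comp, -x end): left/right tops
print(L(px2w('w3',[(201,43),(372,43)],.02)))
E
```

```text
blade corner [[0.096  0.0457]] handle end [[-0.1011  0.0864]] w3 handle end [[-0.1007  0.0886]]
[[-0.1127  0.0449]
 [-0.1125  0.1359]]
```

Call:
drive_tool(
  series=[-1,0,0,15,0,0,0,-1,0,0,14,0,0,0,-1,0,0,7,0,0,0,-1,0,0,4,0,0,0,-1,0,0,2,0,0,0,-1,0,0,0,0,0,0,-1,0,0,0,0,0,0],
)

```text
t: 9.35
eef_pos: [0.5118, 0.2981, 0.0154]
tool_rot: [0.0, -0.074, 0.997, 0.0]
contact_force: [-0.8, 0.3, -0.8]
gripper_width: 0.276
```

Call:
drive_tool(
  series=[-1,0,0,1.5,0,0,0,-1,0,0,0.5,0,0,0,-1,0,0,0,0,0,0],
)

```text
t: 9.72
eef_pos: [0.5115, 0.298, 0.0133]
tool_rot: [0.0, -0.074, 0.997, 0.0]
contact_force: [-0.7, -0.8, 2.6]
gripper_width: 0.278
```

Call:
drive_tool(
  series=[-0.1,0,0,0,0,0,0,-0.1,0,0,0,0,0,0,-0.1,0,0,0,0,0,0,-0.1,0,0,-10,0,0,0,-0.1,0,0,-20,0,0,0,0.3,0,0,-40,0,0,0,0.6,0,0,-50,0,0,0,0.6,3,-23,-20,0,0,0,0.6,7,-47,0,0,0,0,0.6,7,-47,0,0,0,0,0.6,7,-47,0,0,0,0],
)

```text
t: 11.1
eef_pos: [0.5122, 0.1308, 0.1548]
tool_rot: [0.001, -0.074, 0.997, 0.001]
contact_force: [0.3, -0.7, -0.3]
gripper_width: 0.799
```

Call:
drive_tool(
  series=[0.6,7,-47,0,0,0,0,0.6,7,-47,0,0,0,0,0.6,7,-47,0,0,0,0,0.6,7,-47,0,0,0,0,0.6,7,-47,0,0,0,0,0.6,7,-47,0,0,0,0,0.6,7,-47,0,0,0,0,0.6,7,-47,0,0,0,0,0.6,7,-47,0,0,0,0,0.6,7,-47,0,0,0,0,0.6,0,0,0,0,0,0.178,0.6,0,0,0,0,0,0.178],
)

```text
t: 12.6
eef_pos: [0.5119, -0.3442, 0.1547]
tool_rot: [0.001, 0.108, 0.994, -0.0]
contact_force: [-0.3, 1.2, 0.3]
gripper_width: 0.801
```

Call:
drive_tool(
  series=[0.6,0,0,0,0,0,0],
)

```text
t: 12.72
eef_pos: [0.5124, -0.3431, 0.1543]
tool_rot: [0.001, 0.103, 0.995, -0.0]
contact_force: [-0.4, 0.2, 0.9]
gripper_width: 0.801
```

```bash
python3 - <<'E'
from h import *
o,r=st(); print(o['t'],np.round(o['eef_pos'],4),r.as_matrix().round(3).tolist(),o['gripper_width'],np.round(o['contact_force'],2))
snap('wrist','w4');snap('top','t4')
a=cv2.imread('pics/w4.png');b=cv2.imread('pics/t4.png')[140:290,100:300]
cv2.imwrite('pics/w4t.png',np.hstack([cv2.resize(a,(400,300),interpolation=3),cv2.resize(b,(400,300),interpolation=2)]))
E
```

```text
12.725 [ 0.5124 -0.3431  0.1543] [[-0.979, 0.205, 0.001], [0.205, 0.979, -0.0], [-0.001, -0.0, -1.0]] 0.8007627559260242 [-0.44  0.19  0.86]
```

View pics/w4t.png

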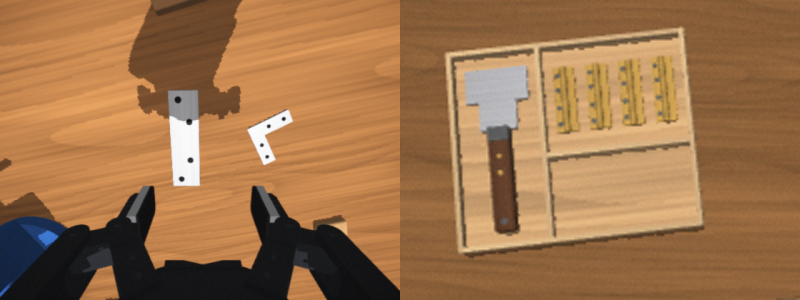

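The knife lies in the long compartment as intended. In the wrist view the plate's corners are at about (168,91), (197,90), (199,185) and (174,186) in the half image.

```bash
python3 - <<'E'
from h import *
P=px2w('w4',np.array([(168,91),(197,90),(199.5,185),(173.5,186)])*1.4,.006)[:,:2]
a=(P[2]+P[3]-P[0]-P[1])/2;c=P.mean(0);yaw=np.degrees(np.arctan2(a[1],a[0]));print('plate',c,yaw,np.linalg.norm(a))
o,r=st();d=r.inv().apply([*(c-np.array(o['eef_pos'])[:2]),0])*1000;m=r.as_matrix();print('tool shift',d.round(1),'tool yaw err',yaw-(np.degrees(np.arctan2(m[1,1],m[0,1]))-90))
E
```

```text
plate [ 0.51409357 -0.36879653] -11.037168852136155 0.13890952567259207
tool shift [ -6.9 -25.1   0. ] tool yaw err 0.6383374724842881
```

Call:
drive_tool(
  series=[0.2,-7,-25,0,0,0,0,0.2,0,0,45,0,0,0,0.2,0,0,45,0,0,0,0.2,0,0,35,0,0,0,0.2,0,0,15,0,0,0,0.2,0,0,6,0,0,0,0.2,0,0,3,0,0,0,0.2,0,0,0,0,0,0],
  force=40,
)

```text
t: 13.82
eef_pos: [0.5144, -0.3693, 0.0051]
tool_rot: [0.001, 0.104, 0.995, -0.0]
contact_force: [-0.3, 0.1, 0.3]
gripper_width: 0.602
```

Call:
drive_tool(
  series=[0.2,0,0,3,0,0,0,0.2,0,0,0,0,0,0],
)

```text
t: 14.08
eef_pos: [0.514, -0.3688, 0.0013]
tool_rot: [0.0, 0.104, 0.995, -0.0]
contact_force: [-0.3, 0.1, 0.3]
gripper_width: 0.604
```

Call:
drive_tool(
  series=[0.2,0,0,2,0,0,0,0.2,0,0,0,0,0,0],
)

```text
t: 14.32
eef_pos: [0.5137, -0.3688, -0.0011]
tool_rot: [-0.0, 0.104, 0.995, 0.0]
contact_force: [-0.4, 1.0, -0.2]
gripper_width: 0.599
```

Call:
drive_tool(
  series=[0.2,0,0,1.5,0,0,0,0.2,0,0,0,0,0,0],
)

```text
t: 14.58
eef_pos: [0.5138, -0.3688, -0.0026]
tool_rot: [-0.0, 0.104, 0.995, 0.0]
contact_force: [-0.5, 0.4, -0.1]
gripper_width: 0.599
```

Call:
drive_tool(
  series=[0.2,0,0,1.5,0,0,0,0.2,0,0,0,0,0,0],
)

```text
t: 14.82
eef_pos: [0.5137, -0.3688, -0.0041]
tool_rot: [-0.0, 0.104, 0.995, 0.0]
contact_force: [-0.6, 0.7, 0.2]
gripper_width: 0.607
```

Still clear of the bench; I'll close on the plate here and check the width and force.

Call:
drive_tool(
  series=[-0.2,0,0,0,0,0,0,-0.2,0,0,0,0,0,0,-0.2,0,0,0,0,0,0,-0.2,0,0,0,0,0,0],
)

```text
t: 15.32
eef_pos: [0.5141, -0.3694, -0.0033]
tool_rot: [0.0, 0.104, 0.995, -0.0]
contact_force: [-1.0, -0.6, 4.7]
gripper_width: 0.45
```

Call:
drive_tool(
  series=[-1,0,0,0,0,0,0,-1,0,0,-8,0,0,0,-1,0,0,-15,0,0,0,-1,0,0,-15,0,0,0,-1,0,0,-7,0,0,0,-1,0,0,0,0,0,0],
  force=70,
)

```text
t: 16.08
eef_pos: [0.5142, -0.3691, 0.0419]
tool_rot: [0.001, 0.104, 0.995, -0.0]
contact_force: [0.1, 0.6, -2.4]
gripper_width: 0.44
```

```bash
python3 - <<'E'
from h import *
o,r=st(); print(o['t'],np.round(o['q'],2),np.round(o['eef_pos'],4),o['gripper_width'],np.round(o['contact_force'],2))
m=r.as_matrix();y=np.arctan2(m[1,1],m[0,1])-np.pi/2;print(np.degrees(y)); print(r.inv().apply([.4649-o['eef_pos'][0],.148-o['eef_pos'][1],0])*1000,np.radians(81.5)+y)
E
```

```text
16.075 [ 0.18  0.68  0.48  1.82 -0.44  0.75  2.26] [ 0.5142 -0.3691  0.0419] 0.439860340842447 [ 0.1   0.58 -2.4 ]
-11.89883583165828
[ 1.54896787e+02  4.95778462e+02 -3.50697097e-01] 1.214769477958664
```

Call:
drive_tool(
  series=[-1,7,22,0,0,0,0,-1,14,45,0,0,0,0,-1,14,45,0,0,0,0,-1,14,45,0,0,0,0,-1,14,45,0,0,0,0,-1,14,45,0,0,0,0,-1,14,45,0,0,0,0,-1,14,45,0,0,0,0,-1,14,45,0,0,0,0,-1,14,45,0,0,0,0,-1,14,45,0,0,0,0,-1,8,24,0,0,0,0],
)

```text
t: 17.58
eef_pos: [0.4639, 0.1514, 0.0408]
tool_rot: [-0.0, 0.102, 0.995, 0.0]
contact_force: [-0.2, 0.1, -2.5]
gripper_width: 0.439
```

Call:
drive_tool(
  series=[-1,0,0,0,0,0,0.135,-1,0,0,0,0,0,0.135,-1,0,0,0,0,0,0.135,-1,0,0,0,0,0,0.135,-1,0,0,0,0,0,0.135,-1,0,0,0,0,0,0.135,-1,0,0,0,0,0,0.135,-1,0,0,0,0,0,0.135,-1,0,0,0,0,0,0.135,-1,0,0,0,0,0,0,-1,0,0,0,0,0,0],
)

```text
t: 18.95
eef_pos: [0.4644, 0.1484, 0.041]
tool_rot: [-0.0, 0.652, 0.758, -0.0]
contact_force: [-0.5, 0.3, -2.5]
gripper_width: 0.438
```

```bash
python3 - <<'E'
from h import *
o,r=st(); print(o['t'],np.round(o['q'],2),np.round(o['eef_pos'],4),o['gripper_width'],np.round(o['contact_force'],2))
m=r.as_matrix();print(np.degrees(np.arctan2(m[1,1],m[0,1]))-90,m.round(3).tolist()); print(r.inv().apply([.4649-o['eef_pos'][0],.148-o['eef_pos'][1],0])*1000)
snap('wrist','w5');snap('top','t5');
a=cv2.imread('pics/w5.png');b=cv2.imread('pics/t5.png')[140:290,100:300]
cv2.imwrite('pics/w5t.png',np.hstack([cv2.resize(a,(400,300)),cv2.resize(b,(400,300),interpolation=2)]))
E
```

```text
18.95 [-1.09  0.63  0.85  2.18 -0.78  0.67  0.47] [0.4644 0.1484 0.041 ] 0.4382172564659098 [-0.45  0.31 -2.54]
-81.36563656298364 [[-0.15, 0.989, -0.0], [0.989, 0.15, -0.0], [-0.0, -0.0, -1.0]]
[-5.14519864e-01  4.56581331e-01 -6.49394433e-05]
```

View pics/w5t.png

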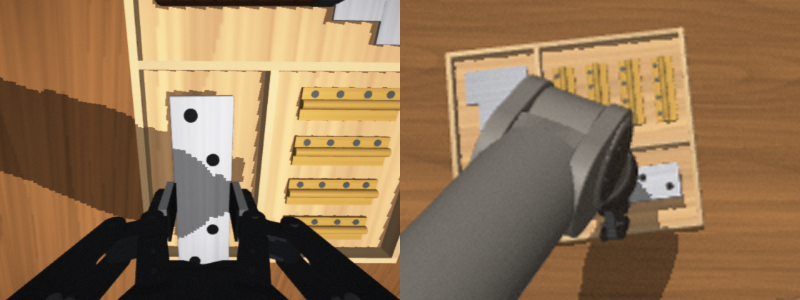

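The plate hangs aligned over the short empty compartment, centred between its walls. Lowering.

Call:
drive_tool(
  series=[-1,0,0,12,0,0,0,-1,0,0,12,0,0,0,-1,0,0,6,0,0,0,-1,0,0,3,0,0,0,-1,0,0,2,0,0,0,-1,0,0,0,0,0,0,-1,0,0,0,0,0,0],
)

```text
t: 19.92
eef_pos: [0.4646, 0.1485, 0.0063]
tool_rot: [0.0, 0.653, 0.757, 0.0]
contact_force: [-1.1, -0.2, -2.4]
gripper_width: 0.439
```

Call:
drive_tool(
  series=[-1,0,0,1.5,0,0,0,-1,0,0,0,0,0,0],
)

```text
t: 20.18
eef_pos: [0.4645, 0.1485, 0.0046]
tool_rot: [-0.0, 0.653, 0.757, 0.0]
contact_force: [-0.1, -0.6, -2.1]
gripper_width: 0.44
```

Call:
drive_tool(
  series=[-1,0,0,1,0,0,0,-1,0,0,0.7,0,0,0,-1,0,0,0,0,0,0],
)

```text
t: 20.55
eef_pos: [0.4645, 0.1484, 0.003]
tool_rot: [-0.0, 0.653, 0.757, 0.0]
contact_force: [-0.5, -0.1, -0.5]
gripper_width: 0.441
```

Contact is beginning; release with a small opening, then lift clear.

Call:
drive_tool(
  series=[0.15,0,0,0,0,0,0,0.15,0,0,0,0,0,0,0.15,0,0,0,0,0,0,0.15,0,0,-5,0,0,0,0.15,0,0,-15,0,0,0,0.15,0,0,-30,0,0,0,0.15,0,0,-50,0,0,0,0.15,0,0,-60,0,0,0,0.15,0,0,-50,0,0,0,0.15,0,0,0,0,0,0],
)

```text
t: 21.8
eef_pos: [0.4665, 0.1488, 0.2166]
tool_rot: [0.001, 0.653, 0.757, 0.003]
contact_force: [0.0, 1.3, -0.8]
gripper_width: 0.575
```

Call:
drive_tool(
  series=[0.15,0,-40,0,0,0,0,0.15,50,0,0,0,0,0,0.15,50,0,0,0,0,0,0.15,50,0,0,0,0,0,0.15,50,0,0,0,0,0,0.15,50,0,0,0,0,0,0.15,50,0,0,0,0,0,0.15,0,0,0,0,0,0,0.15,0,0,0,0,0,0],
)

```text
t: 22.92
eef_pos: [0.3806, 0.438, 0.2125]
tool_rot: [0.0, 0.653, 0.757, -0.001]
contact_force: [-0.6, -0.1, 1.7]
gripper_width: 0.578
```

```bash
python3 - <<'E'
from h import *
o,r=st(); print(o['t'],np.round(o['eef_pos'],4),o['gripper_width'],np.round(o['contact_force'],2),np.round(o['joint_vel'],3))
snap('top','t6');snap('side','s6')
a=cv2.imread('pics/s6.png');b=cv2.imread('pics/t6.png')[140:290,100:300]
cv2.imwrite('pics/t6c.png',np.hstack([cv2.resize(a,(400,300)),cv2.resize(b,(400,300),interpolation=2)]))
E
```

```text
22.925 [0.3806 0.438  0.2125] 0.5778732969365613 [-0.64 -0.11  1.66] [ 0.007 -0.015  0.02   0.014  0.001 -0.     0.001]
```

View pics/t6c.png

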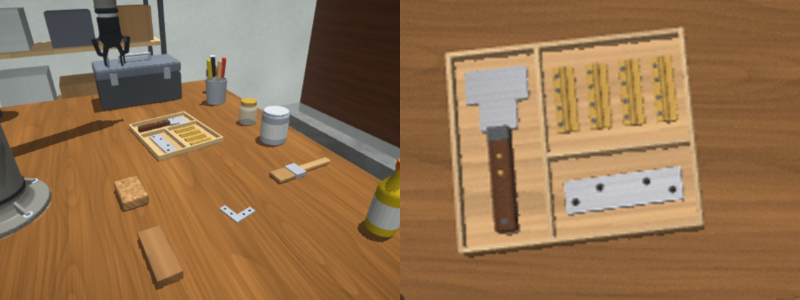

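Both pieces lie in their compartments in the top view, with the plate at corners (564,182), (682,167), (684,200), (568,214). I'll do a quick numeric check, then hand in.

```bash
python3 - <<'E'
from h import *
f=lambda l:[(100+(a-400)/2,140+b/2) for a,b in l]
yw=np.radians(8.5);Rm=np.array([[np.cos(yw),-np.sin(yw)],[np.sin(yw),np.cos(yw)]]);c=np.array([.5238,.2104])
L=lambda l,z:((px2w('t6',f(l),z)[:,:2]-c)@Rm)
p=L([(564,182),(682,167),(684,200),(568,214)],.012);print('plate off',(p.mean(0)-[-.0675,-.053]).round(4),'angle',np.degrees(np.arctan2(*(p[0]+p[3]-p[1]-p[2]))))
b=L([(497,67)],.007)[0];h=L([(505,230)],.02)[0];print('knife off',((b+h)/2-[0,.088]).round(4),'angle',np.degrees(np.arctan2(*(b-h)[::-1])))
print(bot.hand_in())
E
```

```text
plate off [-0.0014 -0.0014] angle -0.3142566263780193
knife off [ 0.0007 -0.0011] angle -0.6962008398247752
the job is handed in; nothing more can be done
None
```

I laid the putty knife in the long compartment and the mending plate in the shorter empty one. I lowered each to light contact or just short of it before releasing, and handed in at about 23 s. The hand-in gave no verdict.

| Last check (top camera) | Offset from compartment centre | Angle to its length |
|---|---|---|
| Knife | about 1 mm | about 0.7° |
| Plate | about 2 mm | about 0.3° |

- **Flatness and clearance:** I judged these by eye. Both pieces looked flat in the last side and top views. The gripper was clear at 0.21 m height, but I did not measure tilt or settling speed.
- **First grasp failed:** The jaws shut just above the knife handle. The fingertips stood about 20 mm higher than the stated tool geometry gave for the reported pose. I opened, went lower while watching the force, and regripped; nothing in the pictures had moved. I allowed for the same offset when gripping the plate.

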